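Wedge up the short foot of a rocking bench scale

ROBOT

A 6-joint arm with a two-finger parallel gripper is mounted at the origin on a cart in front of the work surface, level with it; the furniture and walls round the work are solid. World frame = base frame: x ahead of the robot, y to its left, z up, the work surface at z = 0. Lengths are in m, angles in rad, forces in N, time in s.
With the tool pointing down it reaches from about 0.275 to 0.75 m from the base axis. Payload 10.2 kg.
Tool frame: the origin (TCP) lies on the centre line of the jaws, within the pads' length; the fingertips stand 11 mm ahead of it and the grasp point (between the pads) lies 8 mm behind it; z points along the fingers, y is the direction in which the jaws open and shut (so a half turn about z gives the same grasp; the last joint's range is limited). The gripper opens to 88 mm and grips with 3 to 60 N. Pads are 18 mm wide; open, the fingers measure 123 mm over their backs; the gripper's body (75 mm by 187 mm) begins 45 mm behind the grasp point.
Start: joints at [-1.463, 0.313, 1.498, -0, 1.331, -0.223], TCP at [0.171, -0.497, 0.25] pointing down, gripper open.
Joint ranges: [-2.94, 2.94], [-0.97, 2.17], [0.19, 2.56], [-1.23, 4.37], [0.02, 3.11], [-2.88, 2.88]. Speed limits (rad/s): [2.39, 2.39, 3.01, 3.14, 3.14, 3.14].

INTERFACE

Orientations are given as a rotation vector (axis times angle).
In Python, from station import bot, imaging, finder gives the robot as it stands.
- The arm moves only by the shell command python3 -m crank 'ROWS' [FORCE]. ROWS is JSON, a list that holds one entry, the list of rows, each a list of 7 numbers: the turn, a rotation vector about the tool's x, y, z in rad, then the shift along the tool's x, y, z in cm, then the closure, from 0 (fully open) to 1 (shut). A call has 1 to 5 rows; each row is the pose to reach, as a shift and turn from the pose measured when the call began, along the tool's axes at that moment; what a row does not reach only later rows make up. A row lasts 1/10 s, in which the tool goes at most 50 mm and 8.59 degrees, less where a joint would pass 70% of its speed; a pose out of reach is approached as far as the arm can. A call with a gripper value outside its range is refused whole. The fingers move at their own pace and stop on an object; FORCE is the grip in N (left out, the last holds). Time passes only in rows, so rows that repeat a pose let the fingers close. It gives the time, the measured TCP pose, the force and the opening at its end, in the units of the state.
- bot.get_state(): the state, without advancing time (a new reading comes with each control period).
- imaging.read_camera(name): name is "side" or "top" or "wrist"; returns a dict with "frame" (420x560x3 uint8, blue, green, red), "camera_matrix" (3x3 intrinsics, pixels), "world_from_camera" (4x4, takes a point from camera to world coordinates); the wrist camera has in their place "tool_from_camera" (4x4, takes a point from camera to tool coordinates, whose origin is the TCP and whose axes are the flange's). Camera axes: x right, y down, z forward; pixel columns grow to the right and rows downward; lengths in m; the calibration is good to about 2 mm. A picture is of the moment at which its call begins: read the wrist's pose just before it. There is no depth.
- bot.sign_off(): hands the job in, once; it reports no verdict.
Trained networks look in a picture, given as the dict that the camera call returned (one of the last four; its "shot" number tells which), for a name from the list of things; names that differ only in an ending like _2 or _b are one class to them, and where a whole thing is asked for, a point or a joint stands for the part that bears it (a point fixed in the world has none). Each returns a list of dicts, best first, with "p" (0 to 1); they miss things now and then, are a little off and sometimes report something else, mostly with a low value. They report only what shows in the picture. A call takes as long as a camera call. They do not tell look-alikes from the thing itself.
- finder.search_frame(label, picture): "extent" ([left, top, right, bottom] as shares, 0 to 1, of the picture: columns of its width, rows of its height, round what is visible of it).
- finder.silhouettes(label, picture): "pixels" (420x560 bool, what is visible of it) and "extent" ([left, top, right, bottom] as shares, 0 to 1, of the picture: columns of its width, rows of its height, round what is visible of it).
The state is a dict: "time_s": time; "joint_positions": joint angles; "joint_velocities": joint speeds; "tau": joint torques, N m; "eef_pos": TCP position; "orientation": TCP orientation; "force": force on the tool from outside, world axes, zero at the start; "wrist_torque": the same for the moment, N m; "finger_gap": finger opening in m.
Only numpy, scipy, OpenCV 4.12 (cv2) and the standard library are available. Lean on these libraries where they do the work, as an engineer would, in place of code of your own. Each camera call takes 0.05 s, during which the arm holds its last target.

TASK

The bench scale rocks because its front left foot has lost its rubber pad. Push the wooden wedge, thin end first, in from the scale's left side under that foot until it is snug, without shoving the scale along; then press down firmly with the fingertips on the corner of the housing above that foot to prove that it no longer dips, and take the hand away, leaving the scale level on the wedge. Only push and press: do not grip or lift anything, and leave the things around undisturbed.

Things in the scene. Friction and masses are not known exactly. Their poses are not given: they have to be found in the camera images.
- scale: Low white bench scale, 260 (own x) x 250 (own y) x 68 mm high, 3.4 kg, loose. Origin: centre of its underside, at table level. -x is the front (black readout, toward the robot), +y its left. Housing from 22 to 58 mm up, steel platter on it. Feet at x, y = +-100 mm; it stands level on three with 8 mm rubber pads, the front left one hangs free. Pushed sideways it slides at about 12 to 20 N.
- short_foot (a point): Centre of the underside of the scale's front left foot (x = -100, y = +100 mm in the scale's frame): a bare steel plate, 22 x 22 mm, 8 mm above the table. Until it is wedged, about 3 N on the corner above tips the scale down onto it, by up to 3 degrees.
- corner_top (a point): Point on the flat top of the scale's housing straight above the short foot, 58 mm above the table, 30 mm from the housing's front edge and 25 mm from its left edge; bare for 20 mm around. The platter, 10 mm higher, begins 44 mm behind it. A firm press is some 8 to 15 N, held for half a second.
- wedge: Loose wooden wedge, 120 mm long (own x), 56 mm wide (own y), 80 g. Origin: centre of its flat underside. The top slopes evenly from 2 mm thick at the tip (+x end) to 16 mm at the butt (-x end). It lies flat to the left of the scale, tip toward the short foot. Friction holds it where it is left, also once it is snug.
- wedge_butt (a point): Centre of the wedge's upright butt face (56 mm wide, 16 mm high), 8 mm up: the face to push on. The 8 mm gap is filled when this face is about 69 mm outside the foot's outer (left) edge, 80 mm from the foot's centre; from there the push rises steeply (5 to 8 N is snug; from about 12 N the scale begins to slide).
- wedge_tip (a point): Middle of the wedge's thin edge, 1 mm above the underside.
- waiting_stud: Bystander: round grey road stud, 128 mm across, 47 mm high, in front of the scale, right. Origin: centre of its underside.
- oil_bottle: Bystander: slim white dosing bottle, 38 mm across, 105 mm tall, behind the wedge. Origin: centre of its underside.
- insert_tray: Bystander: small black tray with brass inserts, 62 x 90 x 22 mm, at the left, nearer the robot than the wedge. Origin: centre of its underside.
There are look-alikes about, which are no part of the job. Several things have the shape of the wedge; the one meant has the colours described above.

How it is judged:
By the outcome, as a careful person would: the job done as asked, in the order asked, and still so for the second after the job is handed in, with the robot touching nothing.
It also fails if it takes over 48 s, if anything falls off the work surface, if the arm or the gripper's body presses on something with over 40 N, if the wrist force passes 120 N, or if a joint passes its speed limit or range.

## Working session

There is one attempt and no reset: what is moved stays moved. The work goes in short steps, Python scripts to look and compute and a shell command to move; the robot and the scene stay as the last step left them, time stands still between calls to the robot, and variables do not carry over. Pictures are saved under pics/ and viewed, and the job is handed in when it is done.

```bash
mkdir -p pics; ls
cat > h.py <<'E'
import numpy as np, cv2
from station import bot, imaging, finder
from scipy.spatial.transform import Rotation as R
def tf(pic):
    K=np.array(pic["camera_matrix"]); T=np.array(pic["world_from_camera"]); return K,T
def ray(pic,u,v,z,T=None):
    K=np.array(pic["camera_matrix"]); T=np.array(pic["world_from_camera"]) if T is None else T
    d=T[:3,:3]@np.linalg.solve(K,[u,v,1]); o=T[:3,3]; return o+d*(z-o[2])/d[2]
def proj(pic,P,T=None):
    K=np.array(pic["camera_matrix"]); T=np.array(pic["world_from_camera"]) if T is None else T
    c=T[:3,:3].T@(np.asarray(P)-T[:3,3]); q=K@c; return q[:2]/q[2]
E
python3 - <<'E'
from h import *
s=bot.get_state()
for k,v in s.items(): print(k,np.round(v,3))
for n in ["top","side"]:
    p=imaging.read_camera(n); cv2.imwrite(f"pics/{n}0.png",p["frame"])
    print(n,p["shot"],np.round(p["world_from_camera"],3).tolist(),np.round(p["camera_matrix"],1).tolist())
    for l in ["scale","wedge","short_foot","waiting_stud","oil_bottle","insert_tray"]:
        for r in finder.search_frame(l,p): print(l,round(r["p"],2),np.round(np.array(r["extent"])*[560,420,560,420],0))
E
```

```text
pics
time_s 0.0
joint_positions [-1.463  0.313  1.498 -0.     1.331 -0.223]
joint_velocities [ 0.     0.001 -0.001 -0.001  0.001 -0.001]
tau [-2.0000e-03 -4.0222e+01 -2.5227e+01  6.9000e-02  3.5000e-02 -0.0000e+00]
eef_pos [ 0.17  -0.496  0.249]
orientation [-3.097 -0.517 -0.   ]
force [0.136 0.3   0.778]
wrist_torque [-0.046 -0.013  0.014]
finger_gap 0.088
top 1 [[0.028, -0.994, 0.106, 0.437], [-0.999, -0.03, -0.016, 0.118], [0.019, -0.105, -0.994, 1.236], [0.0, 0.0, 0.0, 1.0]] [[433.0, 0.0, 278.6], [0.0, 433.0, 210.3], [0.0, 0.0, 1.0]]
scale 0.88 [284. 161. 382. 260.]
wedge 0.96 [203. 291. 247. 332.]
wedge 0.88 [232. 236. 277. 261.]
wedge 0.66 [246. 107. 286. 146.]
wedge 0.23 [158. 278. 191. 297.]
short_foot 0.63 [283. 165. 384. 258.]
waiting_stud 0.71 [357. 276. 398. 322.]
oil_bottle 0.67 [218. 151. 233. 168.]
insert_tray 0.58 [158. 277. 190. 300.]
side 2 [[0.997, 0.051, -0.062, 0.63], [0.078, -0.461, 0.884, -1.061], [0.017, -0.886, -0.463, 0.672], [0.0, 0.0, 0.0, 1.0]] [[492.7, 0.0, 272.5], [0.0, 492.7, 206.3], [0.0, 0.0, 1.0]]
scale 0.92 [216. 210. 334. 287.]
wedge 0.81 [232. 202. 254. 214.]
wedge 0.66 [348. 211. 392. 236.]
short_foot 0.69 [216. 209. 333. 285.]
waiting_stud 0.58 [135. 254. 197. 304.]
oil_bottle 0.6 [322. 176. 335. 205.]
insert_tray 0.81 [206. 173. 225. 186.]
```

View pics/top0.png

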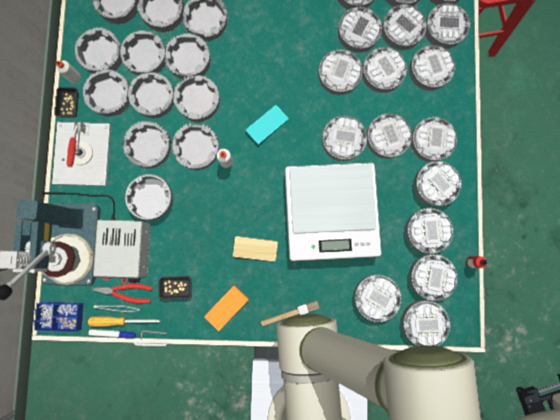

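View pics/side0.png

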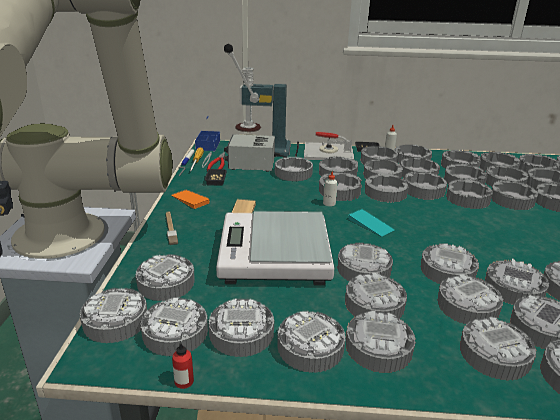

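Run:
```python
import cv2
f=cv2.imread("pics/top0.png"); cv2.imwrite("pics/top0c.png",cv2.resize(f[90:350,150:410],(780,780)[:2] if 0 else (600,600),interpolation=cv2.INTER_CUBIC))
```

```text
(no output)
```

View pics/top0c.png

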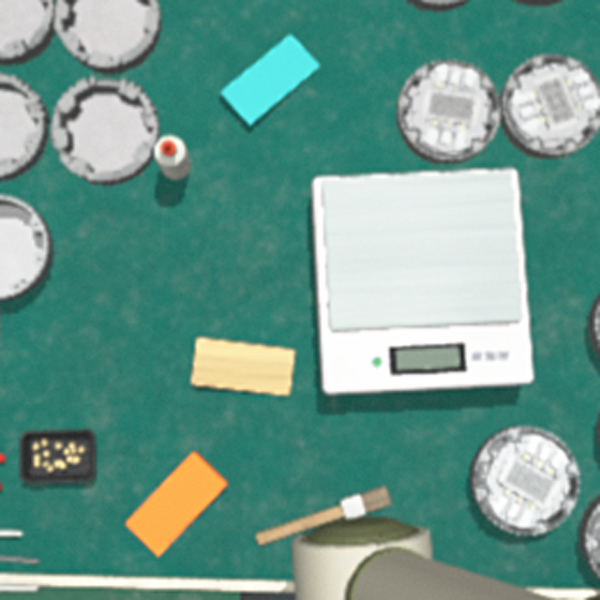

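Candidates for the wedge in the top view: plain wood at (255,248), orange at (226,308), cyan at (267,125). The plain wooden one is the match; it also lies left of the scale's front left corner and points at it. Next I'll fit the poses.

```bash
cat > fit.py <<'E'
from h import *
from scipy.optimize import minimize
def box(x0,x1,y0,y1,z0,z1): return np.array([[x,y,z] for x in(x0,x1) for y in(y0,y1) for z in(z0,z1)])
SC=[box(-.13,.13,-.125,.125,.022,.058), box(-.056,.126,-.12,.12,.058,.068)]
SC=[SC[0]]
WG=[np.array([[x,y,z] for y in(-.028,.028) for x,z in((-.06,0),(-.06,.016),(.06,0),(.06,.002))])]
def raster(pic,parts,p,sc=8,T=None):
    c,s=np.cos(p[2]),np.sin(p[2]); m=np.zeros((420,560),np.uint8); S=4
    M=np.zeros((420*S,560*S),np.uint8)
    for P in parts:
        W=np.c_[c*P[:,0]-s*P[:,1]+p[0],s*P[:,0]+c*P[:,1]+p[1],P[:,2]]
        q=np.array([proj(pic,w,T) for w in W])
        h=cv2.convexHull(((q+.5)*S*16-.5*16).astype(np.int32))
        cv2.fillConvexPoly(M,h,1,shift=4)
    return cv2.resize(M.astype(np.float32),(560,420),interpolation=cv2.INTER_AREA)
def fit(pics,masks,parts,p0,Ts=None):
    Ts=Ts or [None]*len(pics)
    f=lambda p:sum(np.abs(raster(a,parts,p,T=t)-m).sum()/m.sum() for a,m,t in zip(pics,masks,Ts))
    best=None
    r=minimize(f,p0,method="Nelder-Mead",options=dict(initial_simplex=np.array(p0)+np.array([[0,0,0],[.01,0,0],[0,.01,0],[0,0,.1]]),xatol=1e-4,fatol=1e-4))
    r=minimize(f,r.x,method="Nelder-Mead",options=dict(initial_simplex=r.x+np.array([[0,0,0],[-.004,.002,0],[.002,.004,0],[0,0,-.04]]),xatol=1e-4,fatol=1e-4))
    return r.x,r.fun
E
python3 - <<'E'
from fit import *
import pickle
pt=imaging.read_camera("top"); ps=imaging.read_camera("side")
def sil(l,p,u,v):
    for r in finder.silhouettes(l,p):
        if r["pixels"][v-3:v+4,u-3:u+4].any(): return r["pixels"].astype(np.float32),r["p"]
st,a=sil("scale",pt,335,200); ss,b=sil("scale",ps,280,245); wt,c=sil("wedge",pt,255,248)
print(a,b,c,st.sum(),ss.sum(),wt.sum())
c0=ray(pt,333,212,.05); w0=ray(pt,255,248,.005); print(c0,w0)
for nm,pics,ms in (("both",[pt,ps],[st,ss]),("top",[pt],[st]),("side",[ps],[ss])):
    x,f=fit(pics,ms,SC,[c0[0],c0[1],0.03]); print(nm,np.round(x,4),round(f,3))
    if nm=="both": xs=x
    cc,s=np.cos(x[2]),np.sin(x[2]); print(" foot",x[0]-.1*cc-.1*s, x[1]-.1*s+.1*cc)
x,f=fit([pt],[wt],WG,[w0[0],w0[1],-1.6]); print("wedge",np.round(x,4),round(f,3))
tip=x[:2]+.06*np.array([np.cos(x[2]),np.sin(x[2])]); butt=2*x[:2]-tip; print("tip",tip,"butt",butt)
v=pt["frame"].copy()
for m,col in((raster(pt,SC,xs),(0,0,255)),(raster(pt,WG,x),(255,0,0))):
    cs,_=cv2.findContours((m>.5).astype(np.uint8),0,1); cv2.drawContours(v,cs,-1,col,1)
cv2.imwrite("pics/fit0.png",cv2.resize(v[150:270,190:400],(800,457),interpolation=cv2.INTER_NEAREST))
v=ps["frame"].copy()
for m,col in((raster(ps,SC,xs),(0,0,255)),(raster(ps,WG,x),(255,0,0))):
    cs,_=cv2.findContours((m>.5).astype(np.uint8),0,1); cv2.drawContours(v,cs,-1,col,1)
cv2.imwrite("pics/fit1.png",cv2.resize(v[180:300,190:350],(800,600),interpolation=cv2.INTER_NEAREST))
for l,(u,w) in dict(oil_bottle=(225,157),insert_tray=(174,288)).items(): print(l,ray(pt,u,w,.02))
print("brush",ray(pt,262,320,.01),ray(pt,318,305,.01))
print(bot.get_state()["time_s"])
E
```

```text
0.79 0.7 0.8 8505.0 7518.0 891.0
[ 0.56253937 -0.05124288  0.05      ] [0.45814273 0.16207142 0.005     ]
both [ 0.5645 -0.0472  0.0835] 0.072
 foot 0.45654461565535304 0.0441352519775483
top [ 0.5642 -0.048   0.0778] 0.024
 foot 0.45673214208193563 0.04393240782912344
side [ 0.5647 -0.0459  0.0966] 0.041
 foot 0.455523529998471 0.04400561344180865
wedge [ 0.4565  0.1627 -1.653 ] 0.057
tip [0.4515228  0.10289956] butt [0.4613799  0.22249403]
oil_bottle [0.71419154 0.25593126 0.02      ]
insert_tray [0.34151908 0.38106374 0.02      ]
brush [0.25984675 0.13572566 0.01      ] [ 0.30479881 -0.01899248  0.01      ]
0.95
```

View pics/fit0.png

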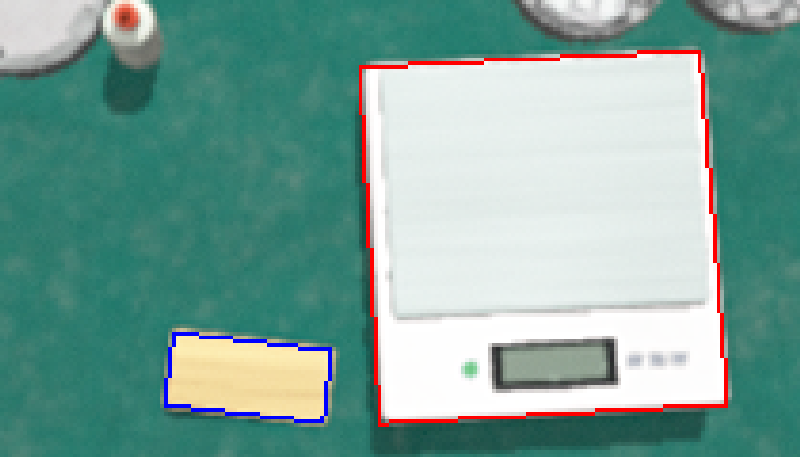

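View pics/fit1.png

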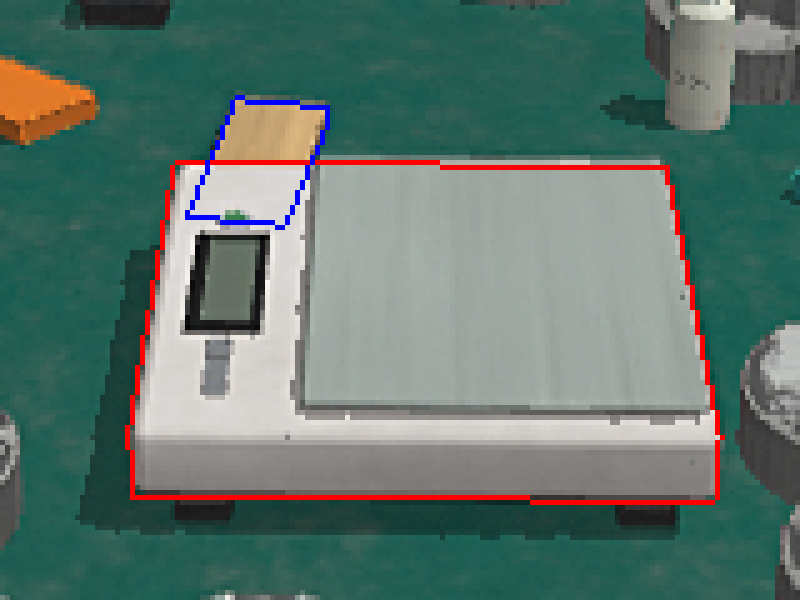

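The red and blue outlines agree with both pictures. The scale is at about (0.564, -0.048), yaw 0.08, and the short foot at (0.4566, 0.044). The wedge tip is at (0.4515, 0.103) and the butt at (0.461, 0.222), so it measures 120 mm as given and is skewed about 9° to the scale. I plan to push the butt with two half-closed fingers, turning the wedge parallel to the scale as it goes in.

```bash
cat > rel.py <<'E'
import sys
from h import *
def rel(x,y,z,yaw,pr=True):
    s=bot.get_state(); Rc=R.from_rotvec(s["orientation"]); 
    Rt=R.from_euler("z",yaw)*R.from_euler("x",np.pi)
    d=Rc.inv().apply(np.array([x,y,z])-s["eef_pos"])*100
    w=(Rc.inv()*Rt).as_rotvec()
    X=Rc.as_matrix()[:,0]
    print("t",round(s["time_s"],2),"pos",np.round(s["eef_pos"],4),"yaw",round(np.arctan2(X[1],X[0]),3),"F",np.round(s["force"],2),"gap",round(s["finger_gap"],4))
    print("turn",np.round(w,3),"shift cm",np.round(d,2), "rows",round(max(np.linalg.norm(d)/5,np.linalg.norm(w)/.15),1))
if __name__=="__main__": rel(*map(float,sys.argv[1:5]))
E
python3 rel.py 0.45 0.30 0.25 1.5
```

```text
t 0.95 pos [ 0.1705 -0.4965  0.2497] yaw 0.331 F [ 0.53  0.28 -0.06] gap 0.0878
turn [-0.    -0.    -1.169] shift cm [ 5.231e+01 -6.626e+01 -3.000e-02] rows 16.9
```

```bash
python3 -m crank '[[[0,0,-0.15,3.1,-3.9,0,0.5],[0,0,-0.3,6.2,-7.8,0,0.75],[0,0,-0.44,9.3,-11.7,0,0.75],[0,0,-0.58,12.4,-15.6,0,0.75],[0,0,-0.7,15.5,-19.5,0,0.75]]]' 20; python3 rel.py 0.45 0.30 0.25 1.5
```

```text
time_s: 1.45
eef_pos: [0.2539, -0.2599, 0.2498]
orientation: [2.729, 1.555, 0.0]
force: [0.2, 0.9, 0.4]
finger_gap: 0.0503
t 1.45 pos [ 0.2539 -0.2599  0.2498] yaw 1.036 F [0.23 0.87 0.41] gap 0.0503
turn [ 0.     0.    -0.464] shift cm [ 5.816e+01 -1.169e+01 -4.000e-02] rows 11.9
```

```bash
python3 -m crank '[[[0,0,-0.1,4.9,-1,0,0.77],[0,0,-0.2,9.8,-2,0,0.77],[0,0,-0.3,14.7,-3,0,0.77],[0,0,-0.4,19.6,-4,0,0.77],[0,0,-0.46,24.5,-5,0,0.77]]]'; python3 rel.py 0.45 0.30 0.25 1.5
```

```text
time_s: 1.95
eef_pos: [0.3354, -0.0235, 0.2501]
orientation: [2.299, 2.139, 0.001]
force: [1.8, -1.4, 1.0]
finger_gap: 0.0204
t 1.95 pos [ 0.3354 -0.0235  0.2501] yaw 1.499 F [ 1.8  -1.44  1.03] gap 0.0204
turn [ 0.002  0.001 -0.001] shift cm [33.09  9.1  -0.  ] rows 6.9
```

```bash
python3 -m crank '[[[0,0,0,4.7,1.3,0,0.77],[0,0,0,9.4,2.6,0,0.77],[0,0,0,14.1,3.9,0,0.77],[0,0,0,18.8,5.2,0,0.77],[0,0,0,23.5,6.5,0,0.77]]]'; python3 -m crank '[[[0,0,0,4.7,1.3,0,0.77],[0,0,0,9.5,2.6,0,0.77],[0,0,0,9.5,2.6,0,0.77],[0,0,0,9.5,2.6,0,0.77]]]'; python3 rel.py 0.4606 0.25 0.05 1.4886
python3 - <<'E'
from h import *
s=bot.get_state(); p=imaging.read_camera("wrist"); cv2.imwrite("pics/w1.png",p["frame"]); print(np.round(p["tool_from_camera"],3).tolist())
p=imaging.read_camera("top"); cv2.imwrite("pics/t1.png",p["frame"])
E
```

```text
time_s: 2.45
eef_pos: [0.4174, 0.2086, 0.2501]
orientation: [2.298, 2.139, 0.002]
force: [1.2, -0.8, 0.7]
finger_gap: 0.0203
time_s: 2.85
eef_pos: [0.4499, 0.3019, 0.2495]
orientation: [2.296, 2.141, -0.0]
force: [0.6, 0.2, -0.1]
finger_gap: 0.0199
t 2.85 pos [0.4499 0.3019 0.2495] yaw 1.501 F [ 0.62  0.17 -0.11] gap 0.0199
turn [0.001 0.002 0.012] shift cm [-5.07  1.4  19.96] rows 4.1
[[-0.001, -0.964, -0.267, 0.067], [1.0, -0.001, -0.001, 0.0], [0.001, -0.267, 0.964, -0.135], [0.0, 0.0, 0.0, 1.0]]
```

View pics/w1.png

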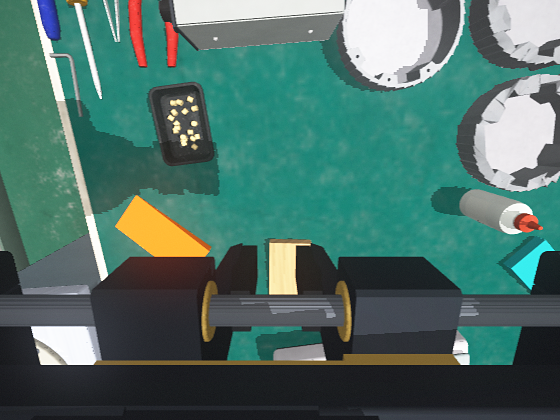

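View pics/t1.png

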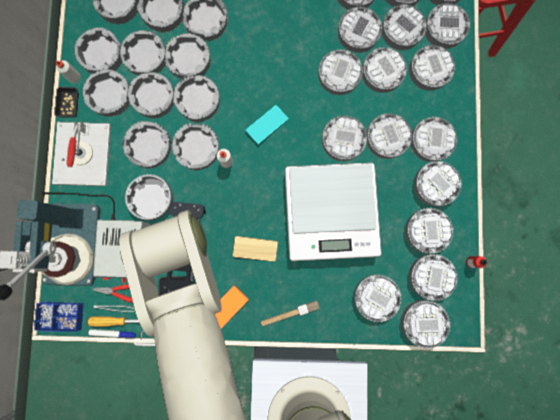

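The wrist view shows the plain wooden butt at (290,242) between the fingers, with the orange look-alike apart at (165,230). The top view shows the wedge unmoved. Now descending behind the butt.

```bash
python3 rel.py 0.4634 0.2500 0.05 1.4886; python3 -m crank '[[[0,0,0,-2.5,0.8,3,0.77],[0,0,0,-5.1,1.7,7,0.77],[0,0,0.012,-5.1,1.7,12,0.77],[0,0,0.012,-5.1,1.7,16,0.77],[0,0,0.012,-5.1,1.7,19,0.77]]]'; python3 -m crank '[[[0,0,0,0,0,1,0.77],[0,0,0,0,0,1,0.77]]]'; python3 rel.py 0.4634 0.2480 0.016 1.4886
```

```text
t 2.95 pos [0.4499 0.3006 0.2503] yaw 1.499 F [ 0.15  0.09 -0.47] gap 0.02
turn [0.002 0.001 0.01 ] shift cm [-4.93  1.66 20.04] rows 4.1
time_s: 3.45
eef_pos: [0.4629, 0.2465, 0.0588]
orientation: [2.314, 2.122, -0.001]
force: [0.7, -0.6, -0.5]
finger_gap: 0.0203
time_s: 3.65
eef_pos: [0.4626, 0.2454, 0.0486]
orientation: [2.316, 2.121, -0.003]
force: [0.6, -1.8, -0.4]
finger_gap: 0.0204
t 3.65 pos [0.4626 0.2454 0.0486] yaw 1.483 F [ 0.55 -1.75 -0.36] gap 0.0204
turn [-0.     0.002 -0.006] shift cm [0.27 0.06 3.26] rows 0.7
```

```bash
python3 -m crank '[[[0,0,-0.006,0.2,0,1.5,0.77],[0,0,-0.006,0.3,0,2.8,0.77],[0,0,-0.006,0.3,0,3.2,0.77],[0,0,-0.006,0.3,0,3.2,0.77]]]'; python3 rel.py 0.4634 0.2464 0.016 1.4886
python3 - <<'E'
from h import *
p=imaging.read_camera("wrist"); cv2.imwrite("pics/w2.png",p["frame"])
E
```

```text
time_s: 4.05
eef_pos: [0.4629, 0.2483, 0.0168]
orientation: [2.31, 2.128, -0.003]
force: [-0.2, -0.5, -0.3]
finger_gap: 0.0205
t 4.05 pos [0.4629 0.2483 0.0168] yaw 1.489 F [-0.21 -0.53 -0.29] gap 0.0205
turn [-0.     0.002  0.   ] shift cm [-0.18  0.07  0.08] rows 0.0
```

View pics/w2.png

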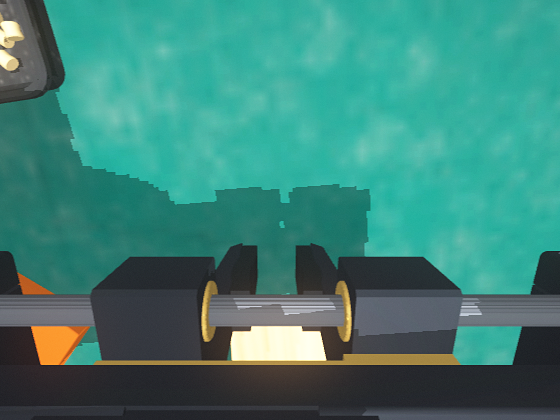

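The fingers straddle the wedge evenly (wood centred at about (278,345)). Pushing straight first.

```bash
python3 -m crank '[[[0,0,0,-1,0,0.05,0.77],[0,0,0,-2,0,0.05,0.77],[0,0,0,-3,0,0.05,0.77],[0,0,0,-4,0,0.05,0.77],[0,0,0,-4.5,0,0.05,0.77]]]'; python3 rel.py 0.456 0.158 0.016 1.649
```

```text
time_s: 4.6
eef_pos: [0.4594, 0.2024, 0.0169]
orientation: [2.311, 2.126, -0.002]
force: [-0.4, 1.2, 0.8]
finger_gap: 0.0204
t 4.6 pos [0.4594 0.2024 0.0169] yaw 1.488 F [-0.39  1.22  0.84] gap 0.0204
turn [ 0.     0.002 -0.161] shift cm [-4.45  0.03  0.1 ] rows 1.1
```

```bash
python3 -m crank '[[[0,0,-0.03,-0.9,0,0.05,0.77],[0,0,-0.07,-1.8,0,0.05,0.77],[0,0,-0.11,-2.7,0,0.05,0.77],[0,0,-0.15,-3.5,0,0.05,0.77],[0,0,-0.16,-4,0,0.05,0.77]]]'; python3 rel.py 0.4497 0.1328 0.016 1.649
python3 - <<'E'
from fit import *
p=imaging.read_camera("wrist"); cv2.imwrite("pics/w3.png",p["frame"])
pt=imaging.read_camera("top"); cv2.imwrite("pics/t3.png",cv2.resize(pt["frame"][120:330,130:410],(800,600),interpolation=cv2.INTER_CUBIC))
for r in finder.silhouettes("scale",pt): 
    if r["p"]>.4: print(r["p"],fit([pt],[r["pixels"].astype(np.float32)],SC,[.5642,-.048,.078])); break
E
```

```text
time_s: 5.1
eef_pos: [0.456, 0.1618, 0.0165]
orientation: [2.133, 2.304, -0.002]
force: [0.1, 1.2, 0.1]
finger_gap: 0.0203
t 5.1 pos [0.456  0.1618 0.0165] yaw 1.648 F [0.12 1.17 0.05] gap 0.0203
turn [-0.     0.002 -0.001] shift cm [-2.85 -0.85  0.06] rows 0.6
0.8 (array([ 0.56439844, -0.04805951,  0.08156045]), np.float64(0.023922031745314598))
```

View pics/t3.png

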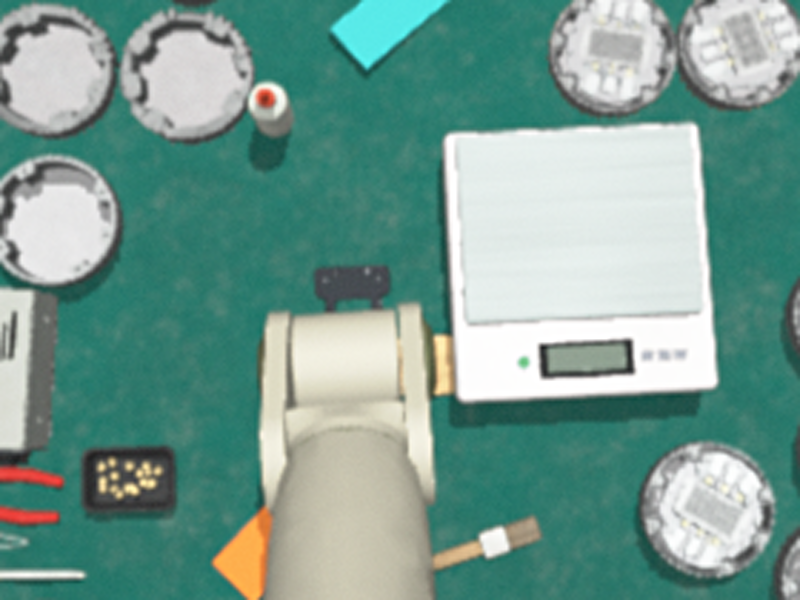

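View pics/w3.png

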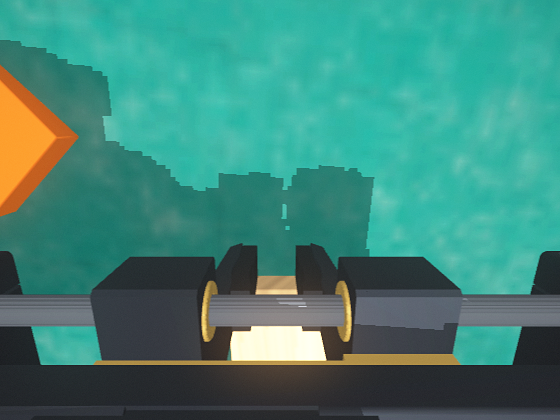

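The wedge is in contact with both fingers, parallel to the scale and with its tip under the edge. The scale has not moved. Next come slower steps with force readings.

```bash
python3 -m crank '[[[0,0,0,-0.5,-0.1,0.05,0.77],[0,0,0,-1,-0.2,0.05,0.77],[0,0,0,-1.5,-0.3,0.05,0.77],[0,0,0,-2,-0.3,0.05,0.77],[0,0,0,-2.2,-0.3,0.05,0.77]]]'; python3 -m crank '[[[0,0,0,0,0,0.05,0.77],[0,0,0,0,0,0.05,0.77],[0,0,0,0,0,0,0.77]]]'; python3 rel.py 0.4497 0.1328 0.016 1.649
```

```text
time_s: 5.75
eef_pos: [0.4547, 0.1396, 0.016]
orientation: [2.136, 2.302, -0.003]
force: [0.6, 0.5, -0.7]
finger_gap: 0.0202
time_s: 6.05
eef_pos: [0.4547, 0.1396, 0.0159]
orientation: [2.136, 2.302, -0.003]
force: [-0.2, -0.3, 0.0]
finger_gap: 0.0199
t 6.05 pos [0.4547 0.1396 0.0159] yaw 1.646 F [-0.19 -0.34  0.  ] gap 0.0199
turn [-0.001  0.002 -0.003] shift cm [-0.64 -0.55 -0.01] rows 0.2
```

```bash
python3 -m crank '[[[0,0,0,-0.1,0,0,0.77],[0,0,0,-0.2,0,0,0.77],[0,0,0,-0.3,0,0,0.77],[0,0,0,-0.3,0,0,0.77]]]'; python3 rel.py 0.4497 0.1328 0.016 1.649;python3 -m crank '[[[0,0,0,-0.1,0,0,0.77],[0,0,0,-0.15,0,0,0.77],[0,0,0,-0.15,0,0,0.77]]]'; python3 rel.py 0.4497 0.1328 0.016 1.649
```

```text
time_s: 6.45
eef_pos: [0.4549, 0.1365, 0.016]
orientation: [2.136, 2.302, -0.003]
force: [0.6, -0.1, 0.3]
finger_gap: 0.0203
t 6.45 pos [0.4549 0.1365 0.016 ] yaw 1.646 F [ 0.64 -0.08  0.28] gap 0.0203
turn [-0.001  0.002 -0.003] shift cm [-0.33 -0.55 -0.  ] rows 0.1
time_s: 6.75
eef_pos: [0.4551, 0.1349, 0.016]
orientation: [2.136, 2.302, -0.003]
force: [0.2, 0.4, 0.8]
finger_gap: 0.0202
t 6.75 pos [0.4551 0.1349 0.016 ] yaw 1.646 F [0.24 0.39 0.85] gap 0.0202
turn [-0.001  0.002 -0.003] shift cm [-0.17 -0.55 -0.  ] rows 0.1
```

```bash
for i in 1; do python3 -m crank '[[[0,0,0,-0.1,0,0,0.77],[0,0,0,-0.1,0,0,0.77],[0,0,0,-0.1,0,0,0.77]]]'; done; python3 -m crank '[[[0,0,0,-0.1,0,0,0.77],[0,0,0,-0.1,0,0,0.77],[0,0,0,-0.1,0,0,0.77]]]'
```

```text
time_s: 7.05
eef_pos: [0.4551, 0.1339, 0.016]
orientation: [2.136, 2.302, -0.003]
force: [-0.3, 1.4, -0.3]
finger_gap: 0.0203
time_s: 7.35
eef_pos: [0.4552, 0.1329, 0.016]
orientation: [2.136, 2.302, -0.003]
force: [-0.4, 2.2, 0.1]
finger_gap: 0.0203
```

```bash
python3 -m crank '[[[0,0,0,-0.1,0,0,0.77],[0,0,0,-0.1,0,0,0.77],[0,0,0,-0.1,0,0,0.77]]]';  python3 rel.py 0.4497 0.1328 0.016 1.649
```

```text
time_s: 7.65
eef_pos: [0.4552, 0.1321, 0.0159]
orientation: [2.136, 2.302, -0.003]
force: [0.6, 5.5, 0.2]
finger_gap: 0.0202
t 7.65 pos [0.4552 0.1321 0.0159] yaw 1.646 F [0.56 5.5  0.18] gap 0.0202
turn [-0.001  0.002 -0.003] shift cm [ 0.11 -0.55 -0.01] rows 0.1
```

Force is rising steeply at the predicted place (0.1321 against 0.1328). One more small nudge.

```bash
python3 -m crank '[[[0,0,0,-0.05,0,0,0.77],[0,0,0,-0.05,0,0,0.77],[0,0,0,-0.05,0,0,0.77]]]'; python3 -c "
from h import *
for i in range(3): print(np.round(bot.get_state()['force'],2))"
```

```text
time_s: 7.95
eef_pos: [0.4552, 0.1321, 0.016]
orientation: [2.136, 2.303, -0.002]
force: [0.4, 6.9, -0.1]
finger_gap: 0.0205
[ 0.41  6.89 -0.1 ]
[ 0.41  6.89 -0.1 ]
[ 0.41  6.89 -0.1 ]
```

Snug at 6.9 N. Now I'll back off straight, rise, and look.

```bash
python3 -m crank '[[[0,0,0,0.3,0,0,0.77],[0,0,0,1,0,0,0.77],[0,0,0,2.5,0,0,0.77],[0,0,0,5,0,-2,0.77],[0,0,0,9,0,-6,0.77]]]'; python3 -m crank '[[[0,0,0,4,0,-3,0.77],[0,0,0,8,0,-6,1],[0,0,0,10,0,-8,1],[0,0,0,10,0,-8,1],[0,0,0,10,0,-8,1]]]'
python3 - <<'E'
from fit import *
pt=imaging.read_camera("top"); ps=imaging.read_camera("side")
cv2.imwrite("pics/t4.png",cv2.resize(pt["frame"][150:300,190:390],(800,600),interpolation=cv2.INTER_CUBIC))
cv2.imwrite("pics/s4.png",cv2.resize(ps["frame"][180:300,190:350],(800,600),interpolation=cv2.INTER_CUBIC))
def sil(l,p,u,v):
    for r in finder.silhouettes(l,p):
        if r["pixels"][v-3:v+4,u-3:u+4].any(): return r["pixels"].astype(np.float32)
for n,pi,m in (("top",[pt],[sil("scale",pt,335,200)]),("side",[ps],[sil("scale",ps,280,245)])):
    print(n,fit(pi,m,SC,[.5642,-.048,.078]))
w=[(r["p"],np.round(np.array(r["extent"])*[560,420,560,420],1)) for r in finder.silhouettes("wedge",pt)]; print(w)
q=lambda P:np.round(proj(pt,P),1)
print("expected butt top ends",q([.4553-.0279,.123-.002,.016]),q([.4553+.0279,.123+.002,.016]))
E
```

```text
time_s: 8.45
eef_pos: [0.4477, 0.2173, 0.0703]
orientation: [-2.138, -2.3, 0.008]
force: [-0.4, 0.0, 0.1]
finger_gap: 0.02
time_s: 8.95
eef_pos: [0.4404, 0.317, 0.1494]
orientation: [-2.137, -2.301, 0.01]
force: [1.1, -0.5, -0.1]
finger_gap: 0.0008
top (array([ 0.56443451, -0.04809164,  0.08091983]), np.float64(0.02750622108578682))
side (array([ 0.56554076, -0.04633882,  0.08583714]), np.float64(0.04494163393974304))
[(0.93, array([214.1, 289.2, 244.7, 325.3])), (0.87, array([247.1, 106.2, 286.4, 146.7]))]
expected butt top ends [269.2 259.4] [268.3 239.4]
```

View pics/t4.png

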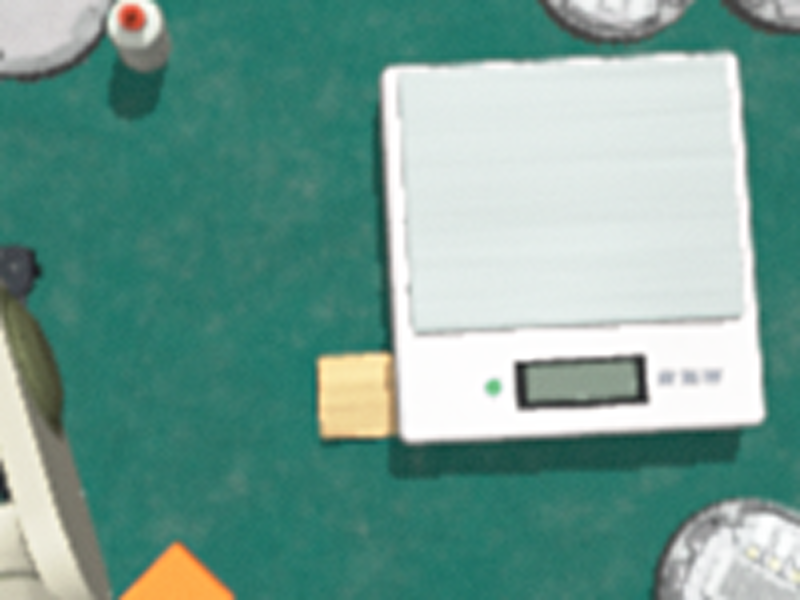

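View pics/s4.png

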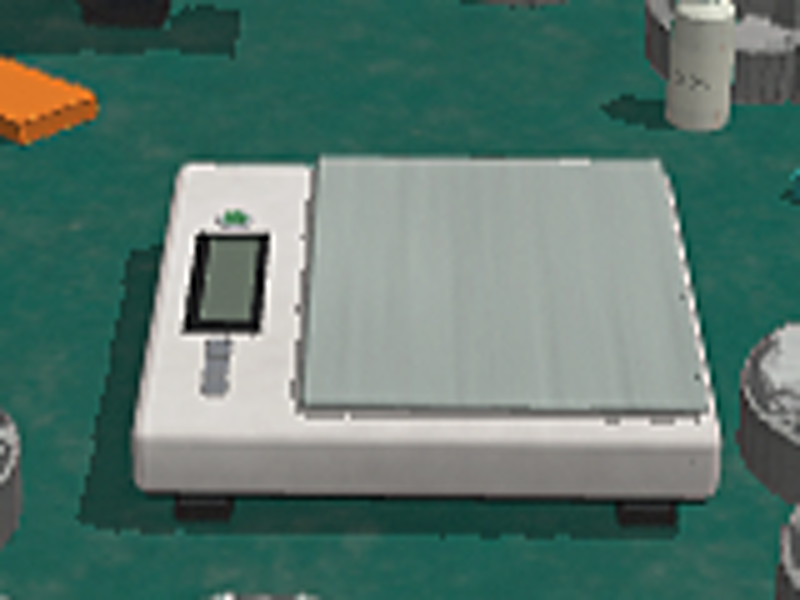

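The wedge butt shows at column 269.5, rows 239–259, where expected (about 80 mm from the foot centre and 5 mm off its axis). The scale is unmoved and level. Next the press: closed fingers above corner_top at (0.4563, 0.0438).

```bash
python3 rel.py 0.4563 0.0440 0.11 1.649; python3 -m crank '[[[0,0,0,-4.5,0,0,1],[0,0,0,-9.2,0,0,1],[0,0,0,-14,0,0,1],[0,0,0,-18.8,-0.2,0,1],[0,0,0,-23.5,-0.3,0,1]]]'; python3 rel.py 0.4563 0.0440 0.10 1.649
```

```text
t 9.2 pos [0.4408 0.3163 0.1493] yaw 1.643 F [ 0.13 -0.3   0.18] gap 0.0003
turn [-0.006  0.003 -0.007] shift cm [-27.26  -0.38   4.01] rows 5.5
time_s: 9.7
eef_pos: [0.4541, 0.0794, 0.1497]
orientation: [-2.139, -2.297, 0.011]
force: [0.6, -0.9, -0.5]
finger_gap: 0.0007
t 9.7 pos [0.4541 0.0794 0.1497] yaw 1.642 F [ 0.61 -0.89 -0.53] gap 0.0007
turn [-0.007  0.003 -0.007] shift cm [-3.53  0.    4.99] rows 1.2
```

```bash
python3 -m crank '[[[0,0,-0.007,-2.5,0,1,1],[-0.006,0.003,-0.007,-3.5,0,3,1],[-0.006,0.003,-0.007,-3.5,0,5,1],[-0.006,0.003,-0.007,-3.5,0,5.5,1],[-0.006,0.003,-0.007,-3.5,0,5.5,1]]]'; python3 rel.py 0.4563 0.0440 0.069 1.649
python3 - <<'E'
from h import *
for n in ("top","side"):
    p=imaging.read_camera(n); f=p["frame"]
    cv2.imwrite(f"pics/{n}5.png",cv2.resize(f[150:300,190:390] if n=="top" else f[140:260,170:330],(800,600),interpolation=cv2.INTER_CUBIC))
E
```

```text
time_s: 10.2
eef_pos: [0.4559, 0.0442, 0.0944]
orientation: [-2.132, -2.305, 0.003]
force: [0.4, -0.3, -0.2]
finger_gap: 0.0005
t 10.2 pos [0.4559 0.0442 0.0944] yaw 1.648 F [ 0.43 -0.28 -0.22] gap 0.0005
turn [-0.003 -0.    -0.001] shift cm [-0.02  0.05  2.54] rows 0.5
```

View pics/side5.png

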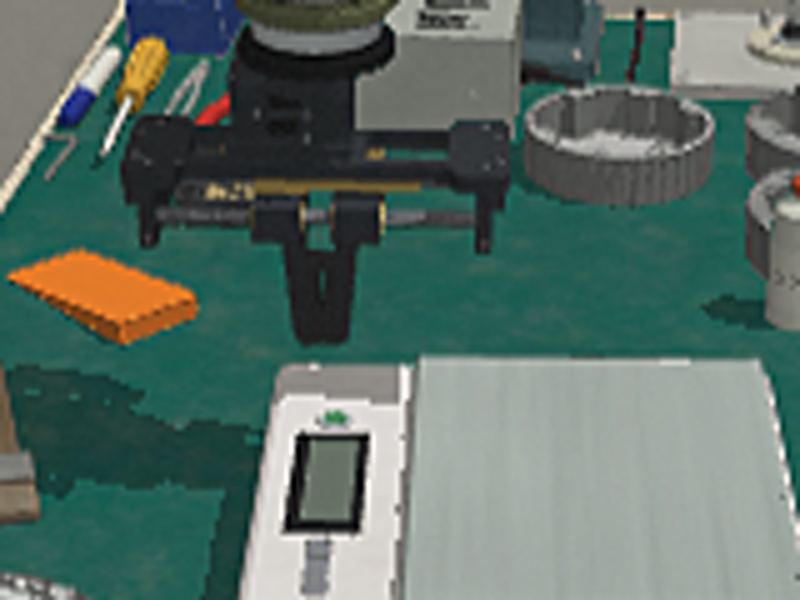

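Fingertips are centred above the corner with clear room to the platter. Lowering gently.

```bash
python3 -m crank '[[[0,0,0,0,0.05,1,1],[0,0,0,0,0.05,1.8,1],[0,0,0,0,0.05,2.2,1],[0,0,0,0,0.05,2.3,1],[0,0,0,0,0.05,2.3,1]]]'; python3 -m crank '[[[0,0,0,0,0,0.1,1],[0,0,0,0,0,0.1,1],[0,0,0,0,0,0.1,1]]]'
```

```text
time_s: 10.8
eef_pos: [0.457, 0.0445, 0.0724]
orientation: [-2.133, -2.307, 0.001]
force: [1.2, 0.9, -0.5]
finger_gap: 0.0007
time_s: 11.1
eef_pos: [0.4571, 0.0445, 0.0715]
orientation: [2.133, 2.307, -0.001]
force: [-0.3, 0.7, -1.0]
finger_gap: 0.001
```

```bash
python3 -m crank '[[[0,0,0,0,0,0.1,1],[0,0,0,0,0,0.1,1]]]'
```

```text
time_s: 11.3
eef_pos: [0.4571, 0.0444, 0.0704]
orientation: [2.133, 2.307, -0.001]
force: [0.5, -0.8, -0.2]
finger_gap: 0.0003
```

```bash
python3 -m crank '[[[0,0,0,0,0,0.1,1],[0,0,0,0,0,0.1,1]]]'
```

```text
time_s: 11.5
eef_pos: [0.4571, 0.0444, 0.0694]
orientation: [2.133, 2.307, -0.001]
force: [-0.6, 0.1, 0.5]
finger_gap: 0.0002
```

```bash
python3 -m crank '[[[0,0,0,0,0,0.06,1],[0,0,0,0,0,0.06,1]]]'
```

```text
time_s: 11.7
eef_pos: [0.4571, 0.0444, 0.0694]
orientation: [2.132, 2.307, -0.001]
force: [-2.9, -0.0, 9.6]
finger_gap: 0.0005
```

```bash
python3 -m crank '[[[0,0,0,0,0,0.07,1],[0,0,0,0,0,0.07,1],[0,0,0,0,0,0.07,1],[0,0,0,0,0,0.07,1],[0,0,0,0,0,0.07,1]]]'; python3 -m crank '[[[0,0,0,0,0,0.07,1],[0,0,0,0,0,0.07,1],[0,0,0,0,0,0.07,1]]]'
```

```text
time_s: 12.2
eef_pos: [0.4571, 0.0444, 0.0694]
orientation: [2.132, 2.307, -0.001]
force: [-5.2, -0.4, 12.6]
finger_gap: 0.0006
time_s: 12.5
eef_pos: [0.4571, 0.0444, 0.0693]
orientation: [2.132, 2.307, -0.001]
force: [-4.2, -0.1, 11.1]
finger_gap: 0.0007
```

The corner held 9.6–12.6 N for a second without dipping (z stayed within 0.1 mm). Lifting away.

```bash
python3 -m crank '[[[0,0,0,0,0,-0.2,1],[0,0,0,0,0,-1,1],[0,0,0,0,0,-3,1],[0,0,0,0,0,-7,1],[0,0,0,0,0,-11,1]]]'; python3 -m crank '[[[0,0,0,4.5,0,-2,1],[0,0,0,9,0,-4,1],[0,0,0,14,0,-4,1],[0,0,0,18,0,-4,1],[0,0,0,22,0,-4,1]]]';  python3 -m crank '[[[0,0,0,4.5,0,0,1],[0,0,0,7,0,0,1],[0,0,0,7,0,0,1],[0,0,0,7,0,0,1]]]'
python3 - <<'E'
from fit import *
pt=imaging.read_camera("top"); ps=imaging.read_camera("side")
cv2.imwrite("pics/t6.png",cv2.resize(pt["frame"],(800,600),interpolation=cv2.INTER_CUBIC))
a=cv2.imread("pics/top0.png")
cv2.imwrite("pics/t6c.png",cv2.resize(pt["frame"][150:300,190:390],(800,600),interpolation=cv2.INTER_CUBIC))
cv2.imwrite("pics/s6.png",cv2.resize(ps["frame"][180:300,190:350],(800,600),interpolation=cv2.INTER_CUBIC))
def sil(l,p,u,v):
    for r in finder.silhouettes(l,p):
        if r["pixels"][v-3:v+4,u-3:u+4].any(): return r["pixels"].astype(np.float32)
for n,pi,m in (("top",[pt],[sil("scale",pt,335,200)]),("side",[ps],[sil("scale",ps,280,245)])):
    print(n,fit(pi,m,SC,[.5642,-.048,.078]))
b=cv2.imread("pics/side0.png"); d=np.abs(b.astype(int)-ps["frame"]).sum(2)
print("side diff px over scale",(d[205:290,205:340]>60).sum())
print(bot.get_state()["time_s"],np.round(bot.get_state()["force"],2))
E
```

```text
time_s: 13.0
eef_pos: [0.4567, 0.0446, 0.1808]
orientation: [-2.132, -2.307, 0.002]
force: [0.7, -0.3, -0.3]
finger_gap: 0.0006
time_s: 13.5
eef_pos: [0.4388, 0.2657, 0.2214]
orientation: [2.132, 2.308, -0.001]
force: [0.5, -0.9, 0.4]
finger_gap: 0.0006
time_s: 13.9
eef_pos: [0.4331, 0.3353, 0.2214]
orientation: [2.131, 2.308, -0.001]
force: [0.8, 0.0, 0.6]
finger_gap: 0.0007Traceback (most recent call last):
  File "<stdin>", line 11, in <module>
  File "fit.py", line 20, in fit
    r=minimize(f,p0,method="Nelder-Mead",options=dict(initial_simplex=np.array(p0)+np.array([[0,0,0],[.01,0,0],[0,.01,0],[0,0,.1]]),xatol=1e-4,fatol=1e-4))
    res = _minimize_neldermead(fun, x0, args, callback, bounds=bounds,
                               **options)
    fsim[k] = func(sim[k])
              ~~~~^^^^^^^^
    fx = function(np.copy(x), *(wrapper_args + args))
  File "fit.py", line 18, in <lambda>
    f=lambda p:sum(np.abs(raster(a,parts,p,T=t)-m).sum()/m.sum() for a,m,t in zip(pics,masks,Ts))
               ~~~^^^^^^^^^^^^^^^^^^^^^^^^^^^^^^^^^^^^^^^^^^^^^^^^^^^^^^^^^^^^^^^^^^^^^^^^^^^^^^^
  File "fit.py", line 18, in <genexpr>
    f=lambda p:sum(np.abs(raster(a,parts,p,T=t)-m).sum()/m.sum() for a,m,t in zip(pics,masks,Ts))
                          ~~~~~~~~~~~~~~~~~~~~~^~
TypeError: unsupported operand type(s) for -: 'float' and 'NoneType'
```

View pics/t6c.png

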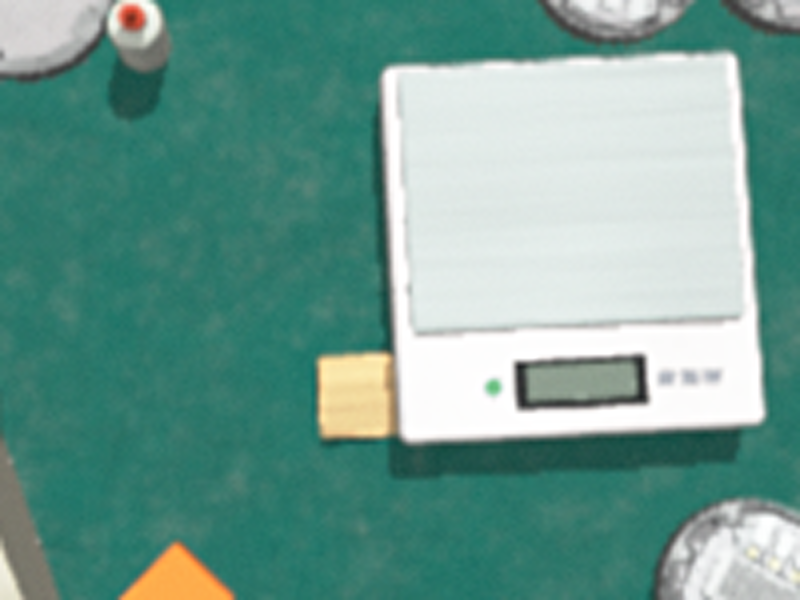

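View pics/s6.png

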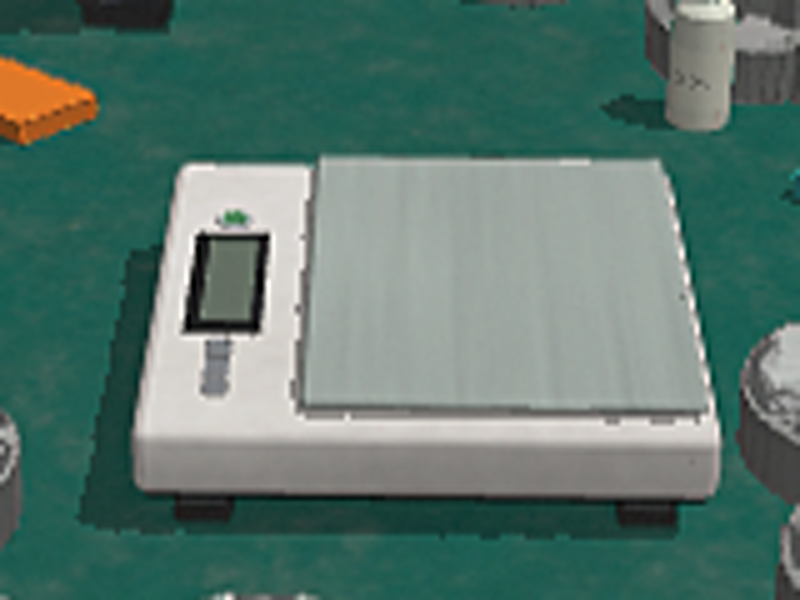

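View pics/t6.png

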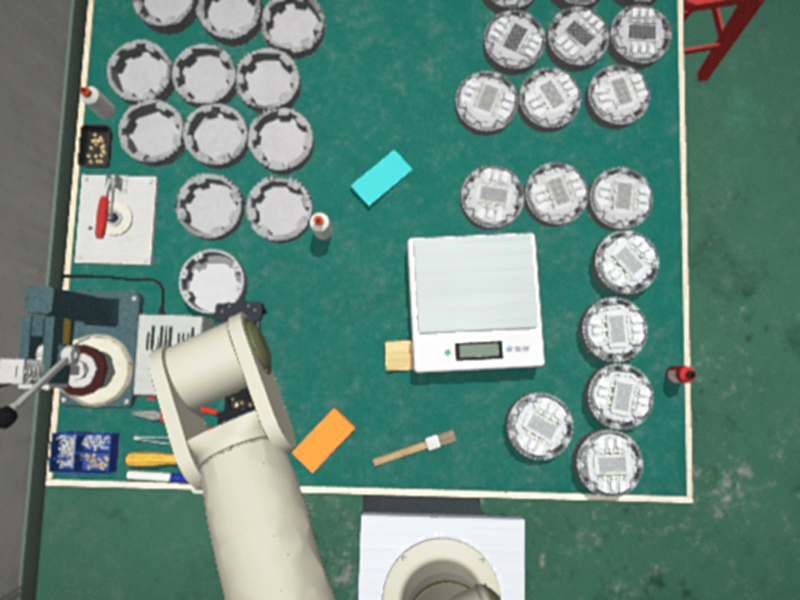

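The network missed the scale in this last picture, but by eye both views match those from before the press: butt at crop (318, 355–438), scale corners at the same pixels. A pixel difference will confirm it before I hand in.

Run:
```python
from h import *
for a,b in(("t4","t6c"),("s4","s6")):
    A=cv2.imread(f"pics/{a}.png").astype(np.float32).mean(2);B=cv2.imread(f"pics/{b}.png").astype(np.float32).mean(2)
    A,B=A[40:480,300:780] if a=="t4" else A[140:540,100:740],B[40:480,300:780] if a=="t4" else B[140:540,100:740]
    print(a,"shift px (4-5x zoom)",cv2.phaseCorrelate(A,B),"mean diff",np.abs(A-B).mean())
s=bot.get_state(); print(s["time_s"],np.round(s["eef_pos"],3),np.round(s["force"],1))
bot.sign_off()
```

```text
t4 shift px (4-5x zoom) ((-0.025666345033329208, -0.022105247891289537), 0.6008620481137876) mean diff 0.82786924
s4 shift px (4-5x zoom) ((-0.014216311638563184, 0.007264536294599111), 0.9902665305137635) mean diff 0.91556776
14.1 [0.434 0.335 0.222] [-1.3 -0.2  0.8]
the job is handed in; nothing more can be done
```

I wedged the short foot, pressed on the corner above it without it dipping, and handed the job in at 14.1 s with the hand clear of everything.

- **Wedge:** I pushed the plain wooden wedge (not the orange or cyan look-alikes) by its butt with two half-closed fingers. I turned it about 9° in line with the scale and stopped at 6.9 N. The butt then sat about 80 mm from the foot's centre, as specified, and the wedge's axis was about 5 mm off the foot's.
- **Press:** I pressed closed fingertips on the housing corner above the foot with about 10–13 N for a second. The height stayed within 0.1 mm. There was also a sideways force of 4–5 N during the press, but the scale did not move.
- **Last checks:** The top and side pictures from before and after the press match to within 0.01 mm of a pixel-scale shift, so the scale and wedge stayed put and the scale looks level. The fits from before and after the push differ by less than about 1 mm. By eye, nothing around them was moved, but the arm hid part of the insert tray in the last top view.
- **Failed check:** In the final picture the network did not find the scale, so I compared the pictures directly instead of fitting the pose again.

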